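Both label faces of the sample rack to the reader

ROBOT

A 6-joint arm with a two-finger parallel gripper is mounted at the origin on the work surface. World frame = base frame: x ahead of the robot, y to its left, z up, the work surface at z = 0. Lengths are in m, angles in rad, forces in N, time in s.
With the tool pointing down it reaches from about 0.325 to 0.775 m from the base axis. Payload 5.5 kg.
Tool frame: the origin (TCP) lies at the very end of the fingers, on their centre line; the grasp point (between the pads) lies 19 mm behind it (r.pinch_z is the distance from the TCP to the grasp point, in m); x points along the fingers, y is the direction in which the jaws open and shut, and the axes are right-handed (so a half turn about x gives the same grasp; the last joint's range is limited). The gripper opens to 88 mm and grips with 3 to 60 N. Pads are 20 mm wide; open, the fingers measure 115 mm over their backs; the gripper's body (75 mm by 178 mm) begins 61 mm behind the grasp point.
Start: joints at [-1.406, 0.091, 1.231, -0, 1.82, -0.057], TCP at [0.132, -0.585, 0.189] pointing down, gripper open.
Joint ranges: [-2.87, 2.87], [-0.86, 2.18], [0.17, 2.46], [-1.51, 4.65], [0.06, 2.69], [-2.65, 2.65]. Speed limits (rad/s): [2.57, 2.57, 3.01, 3.14, 3.14, 3.14].

INTERFACE

Orientations are given as a unit quaternion [w, x, y, z].
In Python, from bench import r gives the robot as it stands. The module is installed in compiled form; this text tells all that it offers.
- The arm moves only by the tool send_rows, never from a script. Its argument "steps" is a list of rows, each an object with "translation": the shift along the tool's x, y, z in mm, a list of three; "roll": the turn about the tool's x in rad; "hand": the gripper command: -1 is shut, 1 is fully open, values between are in proportion. In form: [{"translation": [tx, ty, tz], "roll": roll, "hand": hand}, ...]. A call has 1 to 8 rows; each row is the pose to reach, as a shift and turn from the pose commanded when the call began, along the tool's axes at that moment; what a row does not reach only later rows make up. A row lasts 1/8 s, in which the tool goes at most 62.5 mm and 10.7 degrees, less where a joint would pass 70% of its speed; a pose out of reach is approached as far as the arm can. A call with a gripper value outside its range is refused whole. The fingers move at their own pace and stop on an object; "grip_force" is the grip in N (left out, the last holds). Time passes only in rows, so rows that repeat a pose let the fingers close. It gives the time, the measured TCP pose, the force and the opening at its end, in the units of the state.
- r.get_obs(): the state, without advancing time (a new reading comes with each control period).
- r.snapshot(name): name is "side" or "top" or "wrist"; returns the picture (420x560x3 uint8, blue, green, red); there is no depth.
- r.camera_params(name): a dict with "vfov" (degrees; the focal length in pixels is half the picture's height over the tangent of half this angle, whatever the lens; pixels are square), "cx", "cy" (the principal point, pixels), "R" (3x3) and "t" (3): a world point X has camera coordinates R X + t; the wrist camera has in their place "mount" (4x4, takes a point from camera to tool coordinates, whose origin is the TCP and whose axes are the tool frame's). Camera axes: x right, y down, z forward; pixel columns grow to the right and rows downward; lengths in m; the calibration is good to about 2 mm. The wrist camera is an equidistant fisheye: a pixel r from the principal point sees the ray r / f radians off the axis. A picture is of the moment at which its call begins: read the wrist's pose just before it. camera_params takes no time and is no camera call.
- r.hand_in(): hands the job in, once; it reports no verdict.
The state is a dict: "time_s": time; "joint_positions": joint angles; "qvel": joint speeds; "effort": joint torques, N m; "tcp_pos": TCP position; "orientation": TCP orientation; "force": force on the tool from outside, world axes, zero at the start; "moment": the same for the moment, N m; "opening": opening from 0.0 (shut) to 1.0 (fully open).
Only numpy, scipy, OpenCV 4.12 (cv2) and the standard library are available. Lean on these libraries where they do the work, as an engineer would, in place of code of your own. Each camera call takes 0.05 s, during which the arm holds its last target. There are 200 camera calls.

TASK

Show the rack full of capped tubes to the label reader: stand it on the counter with a long side flat against the middle of the reader's upright steel plate and keep it there for a second. Then turn it a quarter turn, stand it with an end flat against the middle of the plate, and leave it there. Keep it upright throughout and leave the empty rack where it is.

Things in the scene. Friction and masses are not known exactly. Their poses are not given: they have to be found in the camera images.
- rack: White tube rack full of red-capped tubes (2 rows of 4, fixed in it), loose, 0.2-0.35 kg. 104 mm long (own x), 60 mm wide (own y); cap tops at 80 mm. An upright grip plate stands along its middle (own x), 60 mm long, 10 mm thick (own y), top at 125 mm: grip it above the caps. Origin: centre of the underside, z up. Symmetrical: either long side and either end will do.
- empty_rack: Bystander: the same white rack with the same grip plate (104 by 60 mm, top at 125 mm) but with no tubes in it, just dark holes. Origin: centre of the underside. It stands beside the full rack, on either side of it, and must be left alone.
- reader: Fixed label reader: upright steel plate 150 mm wide (own y), 60 mm tall, small dark window mid-front; behind it a grey scanner head and foot, reaching 90 mm back, under 60 mm tall. Origin: on the plate's front face, mid-width, at counter level. Own x points from that face back into the head: the rack goes on the -x side, on the bare counter. z up.
Not all that is in view belongs to the job. What is shaped like the rack but brown or turquoise is not meant.

How it is judged:
By the outcome, as a careful person would: the job done as asked, in the order asked, and still so for the second after the job is handed in, with the robot touching nothing.
It also fails if it takes over 51 s, if anything falls off the work surface, if the arm or the gripper's body presses on something with over 40 N, if the wrist force passes 120 N, or if a joint passes its speed limit or range.

## Working session

There is one attempt and no reset: what is moved stays moved. The work goes in short steps, Python scripts to look and compute and a tool call to move; the robot and the scene stay as the last step left them, time stands still between calls to the robot, and variables do not carry over. Pictures are saved under pics/ and viewed, on a budget of 10 in all, crops included, one or two more only if the job needs it, and the job is handed in when it is done.

Besides the shell and the picture viewer there is one more tool, called after "Emit:" as name([rows], argument=value, ...), one row to a line, values as JSON. send_rows: Moves the arm, as the interface text tells. Its arguments: {"type":"object","properties":{"steps":{"type":"array"},"grip_force":{"type":"number"}},"required":["steps"]}

```bash
mkdir -p pics; cat > h.py <<'E'
import numpy as np, cv2
from bench import r
from scipy.spatial.transform import Rotation as Ro
def pix2w(name,u,v,z):
    p=r.camera_params(name); f=210/np.tan(np.radians(p['vfov'])/2)
    d=np.array([(u-p['cx'])/f,(v-p['cy'])/f,1]); R=np.array(p['R']); t=np.array(p['t'])
    c=-R.T@t; w=R.T@d; return c+w*(z-c[2])/w[2]
def w2pix(name,X):
    p=r.camera_params(name); f=210/np.tan(np.radians(p['vfov'])/2)
    c=np.array(p['R'])@np.array(X)+np.array(p['t']); return np.array([p['cx']+f*c[0]/c[2],p['cy']+f*c[1]/c[2]])
def T():
    o=r.get_obs(); q=o['orientation']; return np.array(o['tcp_pos']),Ro.from_quat([q[1],q[2],q[3],q[0]]).as_matrix()
E
python3 - <<'E'
from h import *
a=r.snapshot('top');b=r.snapshot('side')
cv2.imwrite('pics/top.png',cv2.resize(a,(800,600),interpolation=cv2.INTER_CUBIC));cv2.imwrite('pics/side.png',b)
print(r.get_obs()); print(r.camera_params('top'),r.camera_params('side'))
print(T()[1])
E
```

```text
{'time_s': 0.1, 'joint_positions': array([-1.40567308e+00,  9.17805260e-02,  1.23172230e+00, -2.54569964e-05,
        1.81981021e+00, -5.67111092e-02]), 'qvel': array([-0.00180636, -0.00131147, -0.00222398, -0.00051052,  0.00041309,
       -0.00065593]), 'effort': array([ 2.45622068e-03, -4.47857738e+01, -4.07568955e+01,  7.00953067e-02,
        2.84249632e-02, -1.08845363e-04]), 'tcp_pos': array([ 0.13194213, -0.5849889 ,  0.1882462 ]), 'orientation': array([-0.07766046, -0.70271992, -0.07887423,  0.70280326]), 'force': array([-0.19522   ,  0.15336473, -0.21572917]), 'moment': array([-0.04060426,  0.01129191,  0.06568247]), 'opening': 0.9998652938206641}
{'vfov': 44.20980768144156, 'cx': 273.1109377204231, 'cy': 211.56459076461957, 'R': array([[-0.0792537 , -0.9968469 , -0.00388773],
       [-0.97638925,  0.07841224, -0.20128477],
       [ 0.20095495, -0.01215663, -0.97952505]]), 't': array([0.01815026, 0.46433381, 0.98172367])} {'vfov': 47.15549433280728, 'cx': 277.7677937169086, 'cy': 216.89637119836502, 'R': array([[ 0.94057677, -0.33953751, -0.00544227],
       [-0.23504905, -0.63939191, -0.73207236],
       [ 0.24508628,  0.68984945, -0.68120514]]), 't': array([-0.46214569,  0.13736929,  0.83743618])}
[[-3.07123064e-04  2.20013040e-01 -9.75496883e-01]
 [ 1.69293176e-03 -9.75495416e-01 -2.20013242e-01]
 [-9.99998520e-01 -1.71902080e-03 -7.28699220e-05]]
```

View pics/top.png

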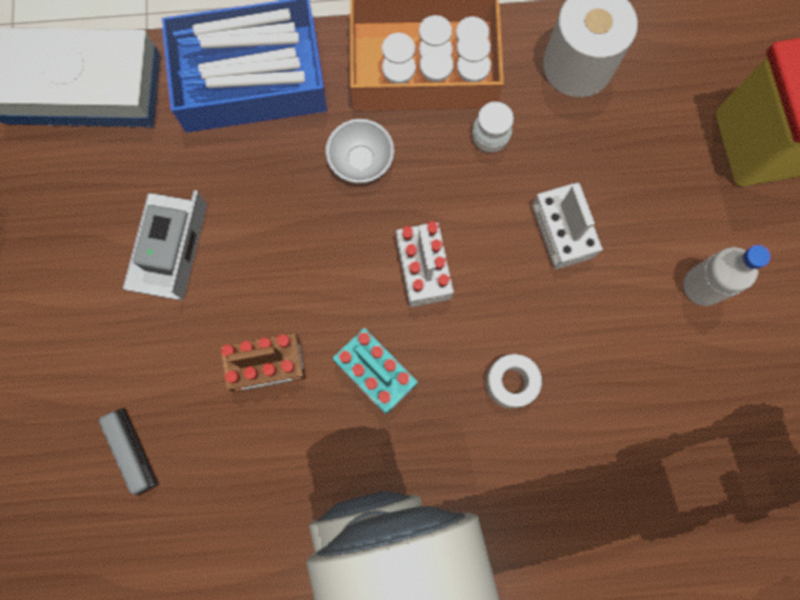

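View pics/side.png

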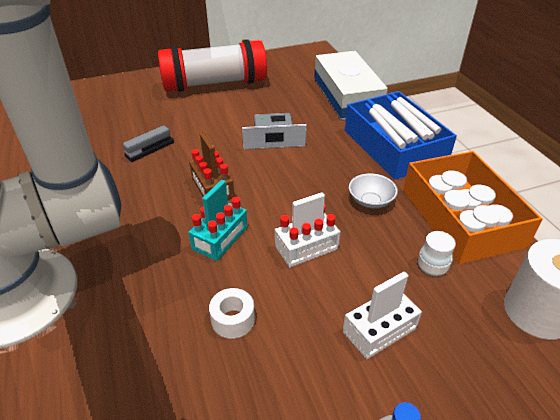

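Top view (800x600 scale): the full white rack is at (425,262), the empty rack at (567,225), and the reader at (165,245) with its plate facing right. I'll zoom in on the rack and reader.

```bash
python3 - <<'E'
from h import *
a=r.snapshot('top')
c1=a[145:225,265:330]; c2=a[125:215,80:150]
k=6
c1=cv2.resize(c1,None,fx=k,fy=k,interpolation=cv2.INTER_CUBIC);c2=cv2.resize(c2,None,fx=k,fy=k,interpolation=cv2.INTER_CUBIC)
o=np.zeros((540,810,3),np.uint8);o[:480,:390]=c1;o[:540,390:810]=c2
cv2.imwrite('pics/crop.png',o[:, :800])
print(pix2w('top',297,184,.08),pix2w('top',137,170,.06))
E
```

```text
[ 0.50846452 -0.06917484  0.08      ] [0.56808381 0.2459022  0.06      ]
```

View pics/crop.png

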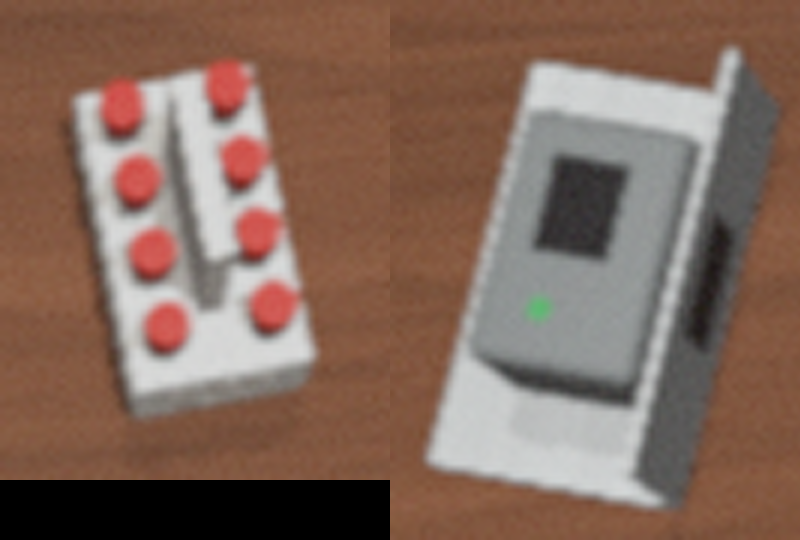

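```bash
python3 - <<'E'
from h import *
R=np.array(r.camera_params('top')['R']);t=np.array(r.camera_params('top')['t']);print('cam',-R.T@t)
P=lambda X,Y,z:pix2w('top',265+(X+.5)/6-.5,145+(Y+.5)/6-.5,z)
Q=lambda X,Y,z:pix2w('top',80+(X-390+.5)/6-.5,125+(Y+.5)/6-.5,z)
a=r.snapshot('top').astype(int)[145:225,265:330]
m=((a[...,2]-a[...,1]>80)&(a[...,2]>150)).astype(np.uint8)
n,l,s,c=cv2.connectedComponentsWithStats(m)
C=np.array([pix2w('top',265+x,145+y,.075) for (x,y),q in zip(c[1:],s[1:]) if q[4]>12])
print(C[:,:2].round(4)); mu=C[:,:2].mean(0); d=np.linalg.svd(C[:,:2]-mu)[2][0]; print('rack',mu,np.degrees(np.arctan2(d[1],d[0])))
print('botcorners',P(133,416,0),P(308,383,0))
print('platetop BL BR',P(208,262,.125),P(242,256,.125),P(168,87,.125))
e0,e1=Q(780,108,0),Q(682,508,0); print('reader bottom',e0,e1,np.linalg.norm(e0-e1),(e0+e1)/2)
f0,f1=Q(742,50,.06),Q(640,475,.06); print('reader top',f0,f1,np.linalg.norm(f0-f1),(f0+f1)/2)
for p,q in((e0,e1),(f0,f1)):
  g=p-q; print('dir',np.degrees(np.arctan2(g[1],g[0])))
E
```

```text
cam [ 0.25752679 -0.00638197  1.05515682]
[[ 0.5607 -0.0847]
 [ 0.5568 -0.0495]
 [ 0.5348 -0.0877]
 [ 0.5308 -0.0524]
 [ 0.51   -0.0902]
 [ 0.5057 -0.0554]
 [ 0.485  -0.0928]
 [ 0.4806 -0.058 ]]
rack [ 0.52055067 -0.07134731] -174.06014025713543
botcorners [ 0.4667438  -0.04737668  0.        ] [ 0.47353285 -0.10898726  0.        ]
platetop BL BR [ 0.48845097 -0.0697134   0.125     ] [ 0.4895111  -0.08035468  0.125     ] [ 0.54559633 -0.06229202  0.125     ]
reader bottom [0.64659444 0.24327713 0.        ] [0.5031247  0.28158424 0.        ] 0.14849580173657317 [0.57485957 0.26243068 0.        ]
reader top [0.64613003 0.24130757 0.06      ] [0.50137222 0.27873937 0.06      ] 0.14951910513958136 [0.57375113 0.26002347 0.06      ]
dir -14.949504546355785
dir -14.498101853016237
```

```bash
cat >> h.py <<'E'
def go(x,y,z,yaw):  # yaw: world angle of tool y, deg
    p,R=T(); d=R.T@(np.array([x,y,z])-p)*1000
    cur=np.degrees(np.arctan2(R[1,1],R[0,1])); print('pos',p.round(4),'yaw',cur.round(2),'tilt',R[2].round(4)); print('d mm',d.round(1),'roll',np.radians(cur-yaw).round(4))
E
python3 -c "
from h import *
go(.521,-.072,.160,-83.9)"
```

```text
pos [ 0.132  -0.5851  0.1886] yaw -77.29 tilt [-1.0e+00 -1.2e-03 -1.0e-04]
d mm [  29.1 -414.9 -492.4] roll 0.1154
```

Emit:
send_rows([
  {"translation": [0, -52, -62], "roll": 0.02, "hand": 1},
  {"translation": [0, -104, -123], "roll": 0.04, "hand": 1},
  {"translation": [0, -156, -185], "roll": 0.06, "hand": 1},
  {"translation": [0, -207, -246], "roll": 0.08, "hand": 1},
  {"translation": [0, -259, -308], "roll": 0.1, "hand": 1},
  {"translation": [0, -311, -369], "roll": 0.115, "hand": 1},
  {"translation": [0, -363, -431], "roll": 0.115, "hand": 1},
  {"translation": [0, -415, -492], "roll": 0.115, "hand": 1},
])

```text
time_s: 1.2
tcp_pos: [0.4349, -0.1851, 0.1893]
orientation: [0.038, 0.706, 0.038, -0.706]
force: [1.0, -0.6, 0.2]
opening: 1.0
```

```bash
python3 -c "
from h import *
go(.521,-.072,.160,-83.9)"
```

```text
pos [ 0.4349 -0.1851  0.1893] yaw -83.89 tilt [-1.e+00  4.e-04 -4.e-04]
d mm [  29.3 -103.3  -97.6] roll 0.0002
```

Emit:
send_rows([
  {"translation": [0, 0, 0], "roll": 0, "hand": 1},
  {"translation": [0, 0, 0], "roll": 0, "hand": 1},
])

```text
time_s: 1.45
tcp_pos: [0.4338, -0.187, 0.189]
orientation: [-0.038, -0.706, -0.038, 0.706]
force: [-0.6, 0.6, -0.2]
opening: 1.002
```

```bash
python3 -c "
from h import *
go(.521,-.072,.160,-83.9)"
```

```text
pos [ 0.4338 -0.187   0.189 ] yaw -83.84 tilt [-1.e+00  2.e-04  7.e-04]
d mm [  28.9 -105.   -99. ] roll 0.0011
```

Commanded means the limited pose, so I'll continue.

Emit:
send_rows([
  {"translation": [0, -35, -33], "roll": 0, "hand": 1},
  {"translation": [0, -70, -66], "roll": 0, "hand": 1},
  {"translation": [10, -95, -90], "roll": 0, "hand": 1},
  {"translation": [29, -105, -99], "roll": 0, "hand": 1},
  {"translation": [29, -105, -99], "roll": 0, "hand": 1},
  {"translation": [29, -105, -99], "roll": 0, "hand": 1},
])

```text
time_s: 2.2
tcp_pos: [0.5207, -0.0735, 0.1603]
orientation: [-0.037, -0.706, -0.037, 0.706]
force: [-0.1, 0.4, 0.7]
opening: 1.001
```

```bash
python3 - <<'E'
from h import *
go(.521,-.072,.086,-83.9)
p,R=T(); a=r.snapshot('wrist'); q=r.camera_params('wrist'); M=np.array(q['mount'])
f=210/np.tan(np.radians(q['vfov'])/2)
c,s=np.cos(np.radians(6.1)),np.sin(np.radians(6.1))
for lx,ly,z in [(.03,.005,.125),(.03,-.005,.125),(-.03,.005,.125),(-.03,-.005,.125),(.052,.03,0),(.052,-.03,0),(-.052,.03,0),(-.052,-.03,0)]:
    X=np.array([.521+c*lx-s*ly,-.072+s*lx+c*ly,z]); t=R.T@(X-p); k=np.linalg.inv(M)@np.r_[t,1]
    th=np.arccos(k[2]/np.linalg.norm(k[:3])); ph=np.arctan2(k[1],k[0])
    u=(q['cx']+f*th*np.cos(ph),q['cy']+f*th*np.sin(ph)); print(np.round(u))
    cv2.circle(a,tuple(int(round(i)) for i in u),2,(255,0,255),1)
cv2.imwrite('pics/w1.png',a)
E
```

```text
pos [ 0.5207 -0.0735  0.1603] yaw -83.99 tilt [-1.e+00  4.e-04  4.e-04]
d mm [74.3 -1.5 -0.5] roll -0.0016
[268. 182.]
[282. 182.]
[269. 258.]
[282. 258.]
[249. 142.]
[303. 142.]
[251. 232.]
[302. 232.]
```

View pics/w1.png

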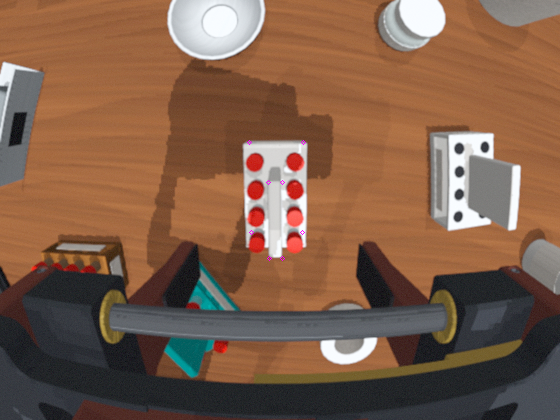

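The projected model points fall on the plate ends, (275,182) and (275,258), and on the rack's far bottom corners, so the estimate holds. Next I'll descend and grip.

Emit:
send_rows([
  {"translation": [25, -1, 0], "roll": 0, "hand": 1},
  {"translation": [50, -1, 0], "roll": 0, "hand": 1},
  {"translation": [68, -1, 0], "roll": 0, "hand": 0.5},
  {"translation": [74, -1, 0], "roll": 0, "hand": 0},
  {"translation": [74, -1, 0], "roll": 0, "hand": -0.5},
  {"translation": [74, -1, 0], "roll": 0, "hand": -0.7},
], grip_force=20)

```text
time_s: 3.0
tcp_pos: [0.5218, -0.0711, 0.0875]
orientation: [0.038, 0.707, 0.038, -0.705]
force: [1.3, 0.3, 0.6]
opening: 0.591
```

Emit:
send_rows([
  {"translation": [0, 0, 0], "roll": 0, "hand": -0.85},
  {"translation": [0, 0, 0], "roll": 0, "hand": -1},
  {"translation": [0, 0, 0], "roll": 0, "hand": -1},
  {"translation": [0, 0, 0], "roll": 0, "hand": -1},
  {"translation": [0, 0, 0], "roll": 0, "hand": -1},
])

```text
time_s: 3.62
tcp_pos: [0.5212, -0.0709, 0.0862]
orientation: [-0.038, -0.706, -0.038, 0.706]
force: [-0.1, -0.9, 0.4]
opening: 0.11
```

```bash
python3 -c "
from h import *
print(r.get_obs()['force'],r.get_obs()['opening'])
n=np.array([.254,.967])
c=np.array([.5743,.2612])-n*.045; print(c)
go(*c,.106,-104.7)"
```

```text
[-0.08697129 -0.88041139  0.38439448] 0.11014854268519182
[0.56287  0.217685]
pos [ 0.5212 -0.0709  0.0862] yaw -83.88 tilt [-1.e+00  0.e+00  1.e-04]
d mm [ -19.8 -282.5  -72.2] roll 0.3634
```

Emit:
send_rows([
  {"translation": [-8, 0, 0], "roll": 0, "hand": -1},
  {"translation": [-20, -10, -3], "roll": 0.02, "hand": -1},
  {"translation": [-20, -40, -10], "roll": 0.08, "hand": -1},
  {"translation": [-20, -80, -20], "roll": 0.14, "hand": -1},
  {"translation": [-20, -125, -32], "roll": 0.2, "hand": -1},
  {"translation": [-20, -170, -43], "roll": 0.26, "hand": -1},
  {"translation": [-20, -215, -55], "roll": 0.31, "hand": -1},
  {"translation": [-20, -250, -64], "roll": 0.363, "hand": -1},
])

```text
time_s: 4.62
tcp_pos: [0.5581, 0.1863, 0.1062]
orientation: [0.091, -0.701, 0.091, 0.701]
force: [-0.2, -0.1, -3.4]
opening: 0.111
```

Emit:
send_rows([
  {"translation": [0, 0, 0], "roll": 0, "hand": -1},
  {"translation": [0, 0, 0], "roll": 0, "hand": -1},
  {"translation": [0, 0, 0], "roll": 0, "hand": -1},
])

```text
time_s: 5.0
tcp_pos: [0.5583, 0.1834, 0.1063]
orientation: [0.091, -0.701, 0.091, 0.701]
force: [-0.1, 0.0, -2.2]
opening: 0.11
```

```bash
python3 - <<'E'
from h import *
print(r.get_obs()['force'],r.get_obs()['opening'])
n=np.array([.254,.967])
c=np.array([.5743,.2612])-n*.036; print(c)
go(*c,.106,-104.7)
a=r.snapshot('wrist');b=r.snapshot('top')[115:220,80:185]
cv2.imwrite('pics/w2.png',np.hstack([cv2.resize(a,(400,300)),cv2.resize(b,(400,400),interpolation=cv2.INTER_CUBIC)[:300]]) if 0 else cv2.resize(a,(560,420)))
E
```

```text
[-0.11688321  0.02040845 -2.21005137] 0.10960493175159275
[0.565156 0.226388]
pos [0.5583 0.1834 0.1063] yaw -104.74 tilt [-1.e+00  3.e-04 -0.e+00]
d mm [  0.3 -43.3   4.3] roll -0.0007
```

View pics/w2.png

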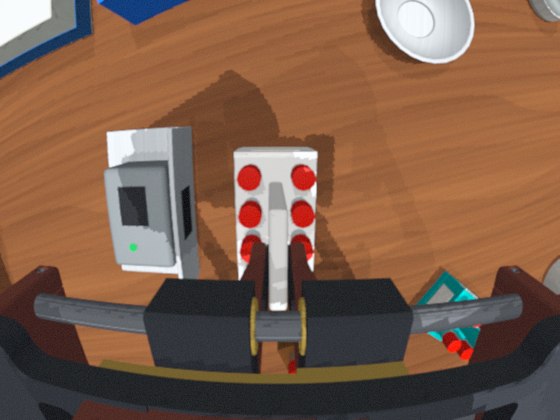

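```bash
cat >> h.py <<'E'
def wr2w(u,v,z):
    p,R=T(); q=r.camera_params('wrist'); M=np.array(q['mount']); f=210/np.tan(np.radians(q['vfov'])/2)
    x,y=u-q['cx'],v-q['cy']; rr=np.hypot(x,y); th=rr/f
    d=np.array([np.sin(th)*x/rr,np.sin(th)*y/rr,np.cos(th)]); d=R@M[:3,:3]@d; c=p+R@M[:3,3]
    return c+d*(z-c[2])/d[2]
E
python3 - <<'E'
from h import *
a=cv2.imread('pics/w2.png')[115:290,150:330]
cv2.imwrite('pics/w2c.png',cv2.resize(a,None,fx=4,fy=3.4,interpolation=cv2.INTER_CUBIC))
E
```

```text
(no output)
```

View pics/w2c.png

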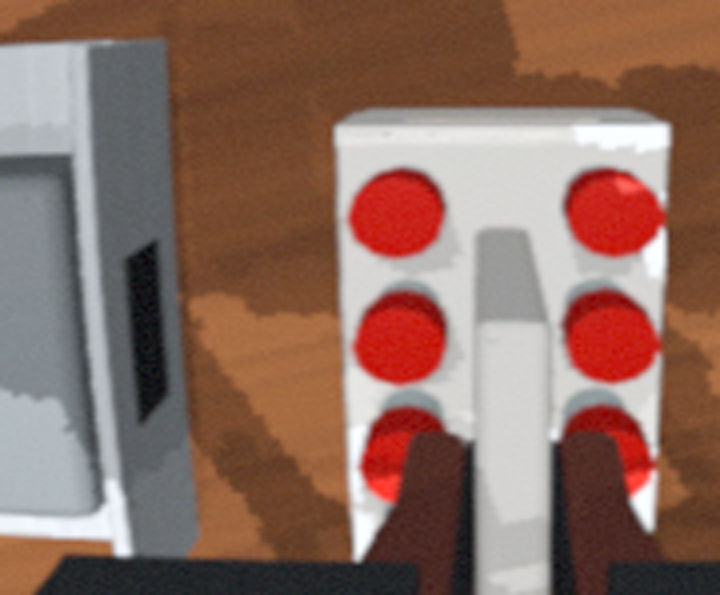

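```bash
python3 - <<'E'
from h import *
W=lambda X,Y,z:wr2w(150+(X+.5)/4-.5,115+(Y+.5)/3.4-.5,z)
for n,p,q in(('floor',W(165,40,0),W(198,540,0)),('top',W(88,45,.06),W(132,556,.06))):
    g=p-q; print(n,p,q,np.linalg.norm(g),np.degrees(np.arctan2(g[1],g[0])),(p+q)/2)
print('plate far end',W(478,320,.145),W(546,320,.145))
print('rack far bottom', W(368,108,.02),W(632,108,.02))
u=np.array([np.cos(np.radians(-14.74)),np.sin(np.radians(-14.74))])
print('rack centre est plate', (W(478,320,.145)+W(546,320,.145))[:2]/2-.03*u,'bot',(W(368,108,.02)+W(632,108,.02))[:2]/2-.052*u, 'tcp',T()[0])
E
```

```text
floor [0.64905564 0.24431546 0.        ] [0.50235565 0.2843934  0.        ] 0.15207606047052002 -15.280142986820424 [0.57570564 0.26435443 0.        ]
top [0.6489516  0.24363137 0.06      ] [0.52649928 0.27686359 0.06      ] 0.12688164440178631 -15.183728247053594 [0.58772544 0.26024748 0.06      ]
plate far end [0.58926727 0.17939658 0.145     ] [0.58707107 0.17106514 0.145     ]
rack far bottom [0.61783786 0.20013366 0.02      ] [0.60306761 0.14444522 0.02      ]
rack centre est plate [0.55915646 0.18286385] bot [0.56016403 0.18551996] tcp [0.55831184 0.18345171 0.10639673]
```

```bash
python3 -c "
from h import *
n=np.array([.2588,.9659]);u=np.array([.9659,-.2588]);C=np.array([.5747,.262])
go(*(C-.034*n-.001*u),.0868,-105.0)"
```

```text
pos [0.5583 0.1835 0.1064] yaw -104.75 tilt [-1.e+00  1.e-04 -2.e-04]
d mm [ 19.6 -46.1   5.3] roll 0.0043
```

Emit:
send_rows([
  {"translation": [0, -20, 3], "roll": 0.0043, "hand": -1},
  {"translation": [5, -40, 5.3], "roll": 0.0043, "hand": -1},
  {"translation": [15, -46, 5.3], "roll": 0.0043, "hand": -1},
  {"translation": [19.4, -46, 5.3], "roll": 0.0043, "hand": -1},
  {"translation": [19.4, -46, 5.3], "roll": 0.0043, "hand": -1},
  {"translation": [19.4, -46, 5.3], "roll": 0.0043, "hand": -1},
])

```text
time_s: 5.85
tcp_pos: [0.5647, 0.2303, 0.0869]
orientation: [-0.092, 0.701, -0.092, -0.701]
force: [0.2, 1.3, 1.3]
opening: 0.11
```

Emit:
send_rows([
  {"translation": [0, -1, 0], "roll": 0, "hand": -1},
  {"translation": [0, -2, 0], "roll": 0, "hand": -1},
  {"translation": [0, -2, 0], "roll": 0, "hand": -1},
  {"translation": [0, -2, 0], "roll": 0, "hand": -1},
])

```text
time_s: 6.35
tcp_pos: [0.5652, 0.232, 0.0866]
orientation: [0.092, -0.701, 0.092, 0.701]
force: [-0.8, -0.8, -0.9]
opening: 0.111
```

Emit:
send_rows([
  {"translation": [0, -1, 0], "roll": 0, "hand": -1},
  {"translation": [0, -1, 0], "roll": 0, "hand": -1},
  {"translation": [0, -1, 0], "roll": 0, "hand": -1},
])

```text
time_s: 6.72
tcp_pos: [0.5655, 0.2331, 0.0867]
orientation: [0.092, -0.701, 0.092, 0.701]
force: [-0.6, 0.2, -1.2]
opening: 0.108
```

Emit:
send_rows([
  {"translation": [0, -1, 0], "roll": 0, "hand": -1},
  {"translation": [0, -1, 0], "roll": 0, "hand": -1},
  {"translation": [0, -1, 0], "roll": 0, "hand": -1},
])

```text
time_s: 7.1
tcp_pos: [0.5657, 0.2341, 0.0866]
orientation: [0.092, -0.701, 0.092, 0.701]
force: [0.1, -1.1, -2.5]
opening: 0.111
```

Emit:
send_rows([
  {"translation": [0, -1, 0], "roll": 0, "hand": -1},
  {"translation": [0, -1, 0], "roll": 0, "hand": -1},
  {"translation": [0, -1, 0], "roll": 0, "hand": -1},
])

```text
time_s: 7.48
tcp_pos: [0.566, 0.2349, 0.0868]
orientation: [0.092, -0.701, 0.092, 0.701]
force: [-0.7, -2.1, -2.8]
opening: 0.111
```

```bash
python3 - <<'E'
from h import *
o=r.get_obs();print(o['force'],o['moment']);go(.566,.233,.0862,-105)
b=r.snapshot('top')[115:220,80:170]
cv2.imwrite('pics/t3.png',cv2.resize(b,None,fx=5.5,fy=5.5,interpolation=cv2.INTER_CUBIC))
E
```

```text
[-0.66678418 -2.05441437 -2.78223816] [-0.34597863  0.12343598 -0.06909511]
pos [0.566  0.2349 0.0868] yaw -104.93 tilt [-1.e+00  3.e-04  1.e-04]
d mm [ 0.6  1.9 -0.5] roll 0.0012
```

View pics/t3.png

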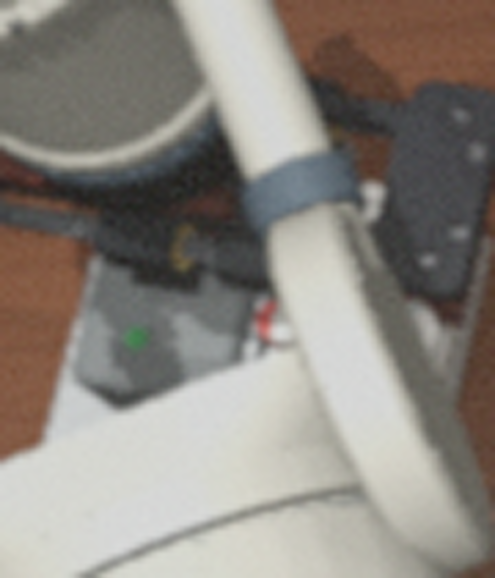

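The arm hides the rack in the top view, but the force shows contact at about 2 N. Next I'll press slightly more and set the rack down.

Emit:
send_rows([
  {"translation": [0, -1.5, 0], "roll": 0, "hand": -1},
  {"translation": [0, -1.5, 0], "roll": 0, "hand": -1},
  {"translation": [0.8, -1.5, 0], "roll": 0, "hand": -1},
  {"translation": [1.2, -1.5, 0], "roll": 0, "hand": -1},
  {"translation": [1.2, -1.5, 0], "roll": 0, "hand": -1},
])

```text
time_s: 8.15
tcp_pos: [0.5666, 0.2365, 0.0871]
orientation: [-0.092, 0.702, -0.092, -0.701]
force: [-3.6, -3.8, 5.4]
opening: 0.11
```

```bash
python3 - <<'E'
from h import *
o=r.get_obs();print(o['force'],o['moment']);go(.566,.233,.0862,-105)
a=r.snapshot('wrist')[105:300,100:340];b=r.snapshot('side')[90:210,220:330]
a=cv2.resize(a,(480,390),interpolation=cv2.INTER_CUBIC);b=cv2.resize(b,(320,349),interpolation=cv2.INTER_CUBIC)
o=np.zeros((390,800,3),np.uint8);o[:,:480]=a;o[:349,480:]=b;cv2.imwrite('pics/m4.png',o)
E
```

```text
[-3.63704633 -3.75196321  5.37381066] [-0.78763019  0.6228123  -0.03758032]
pos [0.5666 0.2365 0.0871] yaw -104.93 tilt [-1.0e+00 -5.0e-04 -1.2e-03]
d mm [ 0.9  3.5 -0.3] roll 0.0012
```

View pics/m4.png

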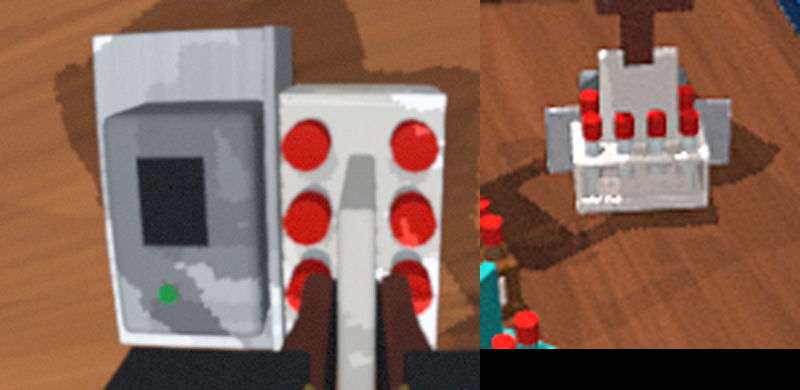

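The wrist view shows the rack parallel to the plate and touching it, and the side view shows it centred (overhangs of about 27 and 22 px). I'll release it for more than a second.

Emit:
send_rows([
  {"translation": [0, 1.5, 0], "roll": 0, "hand": -0.5},
  {"translation": [-1, 2.5, 0], "roll": 0, "hand": -0.4},
  {"translation": [-1, 2.5, 0], "roll": 0, "hand": -0.4},
  {"translation": [-1, 2.5, 0], "roll": 0, "hand": -0.4},
])

```text
time_s: 8.75
tcp_pos: [0.5658, 0.2343, 0.0865]
orientation: [-0.092, 0.701, -0.092, -0.701]
force: [0.4, -0.1, 0.0]
opening: 0.299
```

```bash
python3 - <<'E'
from h import *
o=r.get_obs();print(o['force'],o['moment'],o['opening']);go(.566,.234,.0862,-105)
a=r.snapshot('wrist')[120:290,200:330];b=r.snapshot('side')[90:170,235:315]
a=cv2.resize(a,(390,510),interpolation=cv2.INTER_CUBIC);b=cv2.resize(b,(400,400),interpolation=cv2.INTER_CUBIC)
o=np.zeros((510,790,3),np.uint8);o[:,:390]=a;o[:400,390:]=b;cv2.imwrite('pics/m5.png',o)
E
```

```text
[ 0.42584421 -0.13180462  0.02919511] [0.060334   0.01478646 0.02567769] 0.29872808753360264
pos [0.5658 0.2343 0.0865] yaw -104.92 tilt [-1.e+00 -3.e-04  0.e+00]
d mm [ 0.3  0.3 -0.3] roll 0.0015
```

View pics/m5.png

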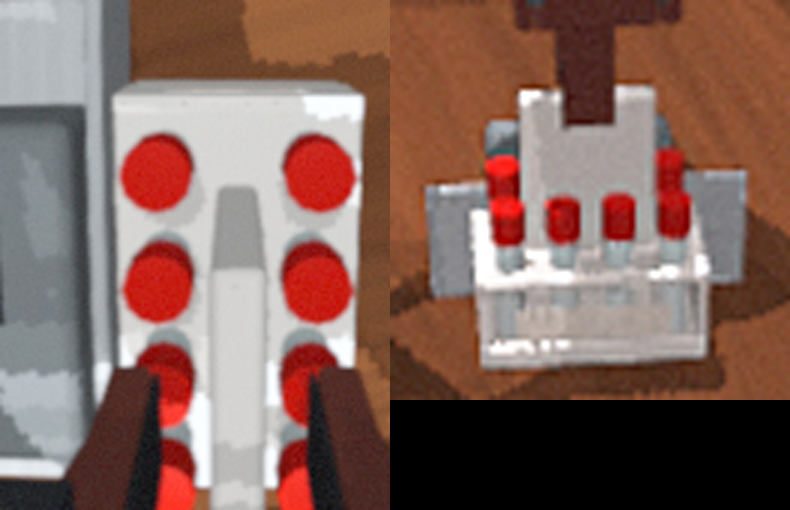

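The rack stands free with its side on the plate; at the far bottom corner any gap is under about 0.5 mm. I'll wait here and then regrip.

Emit:
send_rows([
  {"translation": [0, 0, 0], "roll": 0, "hand": -0.4},
  {"translation": [0, 0, 0], "roll": 0, "hand": -0.4},
  {"translation": [0, 0, 0], "roll": 0, "hand": -0.4},
  {"translation": [0, 0, 0], "roll": 0, "hand": -0.4},
  {"translation": [0, 0, 0], "roll": 0, "hand": -0.4},
  {"translation": [0, 0, 0], "roll": 0, "hand": -0.4},
  {"translation": [0, 0, 0], "roll": 0, "hand": -0.4},
  {"translation": [0, 0, 0], "roll": 0, "hand": -0.4},
])

```text
time_s: 9.85
tcp_pos: [0.5658, 0.2342, 0.0866]
orientation: [0.092, -0.701, 0.092, 0.701]
force: [0.1, 0.6, -0.1]
opening: 0.301
```

Emit:
send_rows([
  {"translation": [0, 0, 0], "roll": 0, "hand": -0.4},
  {"translation": [0, 0, 0], "roll": 0, "hand": -0.4},
  {"translation": [0, 0, 0], "roll": 0, "hand": -0.4},
  {"translation": [0, 0, 0], "roll": 0, "hand": -0.65},
  {"translation": [0, 0, 0], "roll": 0, "hand": -0.8},
  {"translation": [0, 0, 0], "roll": 0, "hand": -1},
  {"translation": [0, 0, 0], "roll": 0, "hand": -1},
  {"translation": [0, 0, 0], "roll": 0, "hand": -1},
])

```text
time_s: 10.85
tcp_pos: [0.5658, 0.2341, 0.0866]
orientation: [0.092, -0.701, 0.092, 0.701]
force: [-0.2, -0.4, 0.2]
opening: 0.109
```

```bash
python3 - <<'E'
from h import *
o=r.get_obs();print(o['force'],o['opening'])
n=np.array([.2588,.9659]);u=np.array([.9659,-.2588])
p=T()[0][:2]; C=p+.030*n; print('C',C)
go(*(p-.055*n),.1065,-105)
E
```

```text
[-0.16951607 -0.40960731  0.23343679] 0.10864207103228454
C [0.57355383 0.26306655]
pos [0.5658 0.2341 0.0866] yaw -104.93 tilt [-1.e+00  1.e-04 -0.e+00]
d mm [-19.9  55.    0.1] roll 0.0013
```

Emit:
send_rows([
  {"translation": [-3, 1, 0], "roll": 0, "hand": -1},
  {"translation": [-10, 8, 0], "roll": 0, "hand": -1},
  {"translation": [-20, 25, 0], "roll": 0, "hand": -1},
  {"translation": [-20, 45, 0], "roll": 0, "hand": -1},
  {"translation": [-20, 55, 0], "roll": -0.15, "hand": -1},
  {"translation": [-20, 55, 0], "roll": -0.3, "hand": -1},
  {"translation": [-20, 55, 0], "roll": -0.45, "hand": -1},
  {"translation": [-20, 55, 0], "roll": -0.6, "hand": -1},
])

```text
time_s: 11.85
tcp_pos: [0.5513, 0.1795, 0.1068]
orientation: [0.121, 0.697, 0.121, -0.697]
force: [-0.2, -0.5, -2.4]
opening: 0.109
```

Emit:
send_rows([
  {"translation": [0, 0, 0], "roll": -0.15, "hand": -1},
  {"translation": [0, 0, 0], "roll": -0.3, "hand": -1},
  {"translation": [0, 0, 0], "roll": -0.45, "hand": -1},
  {"translation": [0, 0, 0], "roll": -0.6, "hand": -1},
  {"translation": [0, 0, 0], "roll": -0.75, "hand": -1},
  {"translation": [0, 0, 0], "roll": -0.88, "hand": -1},
  {"translation": [0, 0, 0], "roll": -0.97, "hand": -1},
  {"translation": [0, 0, 0], "roll": -0.97, "hand": -1},
])

```text
time_s: 12.85
tcp_pos: [0.5514, 0.1798, 0.1067]
orientation: [-0.43, -0.561, -0.43, 0.561]
force: [0.1, 0.5, -2.3]
opening: 0.11
```

Emit:
send_rows([
  {"translation": [0, 0, 0], "roll": 0, "hand": -1},
  {"translation": [0, 0, 0], "roll": 0, "hand": -1},
])

```text
time_s: 13.1
tcp_pos: [0.5516, 0.1807, 0.1067]
orientation: [0.43, 0.561, 0.43, -0.561]
force: [-0.2, 0.2, -1.6]
opening: 0.108
```

```bash
python3 - <<'E'
from h import *
o=r.get_obs();print(o['force'],o['opening'])
n=np.array([.2588,.9659]);u=np.array([.9659,-.2588]);C=np.array([.5747,.2632])
go(*(C-.057*n),.1065,-15)
b=r.snapshot('side')[90:240,190:390]; a=r.snapshot('wrist')[100:300,90:430]
cv2.imwrite('pics/m6.png',np.vstack([cv2.resize(b,(440,330),interpolation=cv2.INTER_CUBIC),cv2.resize(a,(440,259),interpolation=cv2.INTER_CUBIC)]))
E
```

```text
[-0.24885903  0.23427256 -1.60980017] 0.10752657526050115
pos [0.5516 0.1807 0.1067] yaw -15.04 tilt [-1.e+00  1.e-04 -0.e+00]
d mm [  0.2   1.  -28.7] roll -0.0007
```

View pics/m6.png

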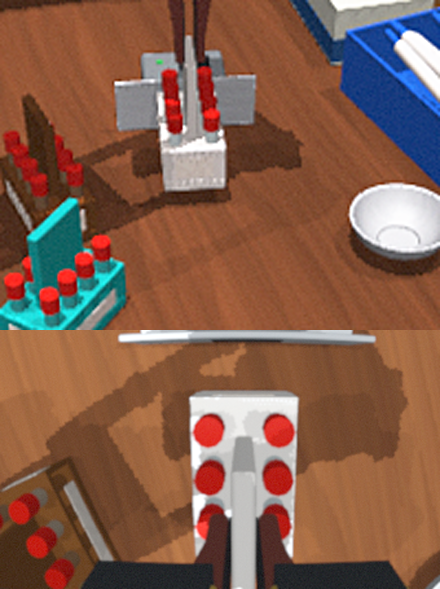

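The end now faces the plate squarely and centred: plate midpoint at px 247, rack at px 244. I'll approach.

Emit:
send_rows([
  {"translation": [0, 1, -12], "roll": 0, "hand": -1},
  {"translation": [0, 1, -24], "roll": 0, "hand": -1},
  {"translation": [8, 1, -28], "roll": 0, "hand": -1},
  {"translation": [17, 1, -28], "roll": 0, "hand": -1},
  {"translation": [19.8, 1, -28], "roll": 0, "hand": -1},
  {"translation": [19.8, 1, -30], "roll": 0, "hand": -1},
  {"translation": [19.8, 1, -31], "roll": 0, "hand": -1},
  {"translation": [19.8, 1, -31], "roll": 0, "hand": -1},
])

```text
time_s: 14.2
tcp_pos: [0.5605, 0.2107, 0.0867]
orientation: [-0.431, -0.561, -0.431, 0.561]
force: [-0.9, -0.2, -2.0]
opening: 0.109
```

Emit:
send_rows([
  {"translation": [0, 0, -1], "roll": 0, "hand": -1},
  {"translation": [0, 0, -1], "roll": 0, "hand": -1},
  {"translation": [0, 0, -1], "roll": 0, "hand": -1},
])

```text
time_s: 14.58
tcp_pos: [0.5608, 0.2117, 0.0868]
orientation: [-0.431, -0.561, -0.431, 0.561]
force: [1.0, 0.0, -1.8]
opening: 0.111
```

Emit:
send_rows([
  {"translation": [0, 0, -1], "roll": 0, "hand": -1},
  {"translation": [0, 0, -1], "roll": 0, "hand": -1},
  {"translation": [0, 0, -1], "roll": 0, "hand": -1},
])

```text
time_s: 14.95
tcp_pos: [0.5611, 0.2126, 0.0868]
orientation: [-0.431, -0.561, -0.431, 0.561]
force: [-0.5, 0.7, -2.7]
opening: 0.112
```

Emit:
send_rows([
  {"translation": [0, 0, -1], "roll": 0, "hand": -1},
  {"translation": [0, 0, -1], "roll": 0, "hand": -1},
  {"translation": [0, 0, -1], "roll": 0, "hand": -1},
])

```text
time_s: 15.32
tcp_pos: [0.5613, 0.2134, 0.087]
orientation: [-0.431, -0.561, -0.43, 0.561]
force: [-1.6, -1.4, -1.1]
opening: 0.112
```

Emit:
send_rows([
  {"translation": [0, 0, -1], "roll": 0, "hand": -1},
  {"translation": [0, 0, -1], "roll": 0, "hand": -1},
  {"translation": [0, 0, -1], "roll": 0, "hand": -1},
])

```text
time_s: 15.7
tcp_pos: [0.5616, 0.214, 0.0874]
orientation: [-0.431, -0.561, -0.43, 0.561]
force: [-2.5, -4.1, 2.2]
opening: 0.111
```

Emit:
send_rows([
  {"translation": [0, 0, 0.8], "roll": 0, "hand": -1},
  {"translation": [0.6, 0, 0.8], "roll": 0, "hand": -1},
  {"translation": [0.6, 0, 0.8], "roll": 0, "hand": -0.6},
  {"translation": [0.6, 0, 0.8], "roll": 0, "hand": -0.4},
  {"translation": [0.6, 0, 0.8], "roll": 0, "hand": -0.4},
  {"translation": [0.6, 0, 0.8], "roll": 0, "hand": -0.4},
])

```text
time_s: 16.45
tcp_pos: [0.5614, 0.214, 0.0861]
orientation: [0.431, 0.561, 0.431, -0.561]
force: [0.0, 0.8, -0.2]
opening: 0.3
```

```bash
python3 - <<'E'
from h import *
o=r.get_obs();print(o['force'],o['opening'],o['tcp_pos'])
b=r.snapshot('side')[90:180,230:320]; a=r.snapshot('wrist')[90:250,175:390]
o=np.zeros((480,790,3),np.uint8)
o[:320,:430]=cv2.resize(a,(430,320),interpolation=cv2.INTER_CUBIC);o[:360,430:]=cv2.resize(b,(360,360),interpolation=cv2.INTER_CUBIC)
cv2.imwrite('pics/m7.png',o)
E
```

```text
[ 0.03542269  0.79984572 -0.20334298] 0.30028884083133595 [0.56141255 0.21396    0.08605264]
```

View pics/m7.png

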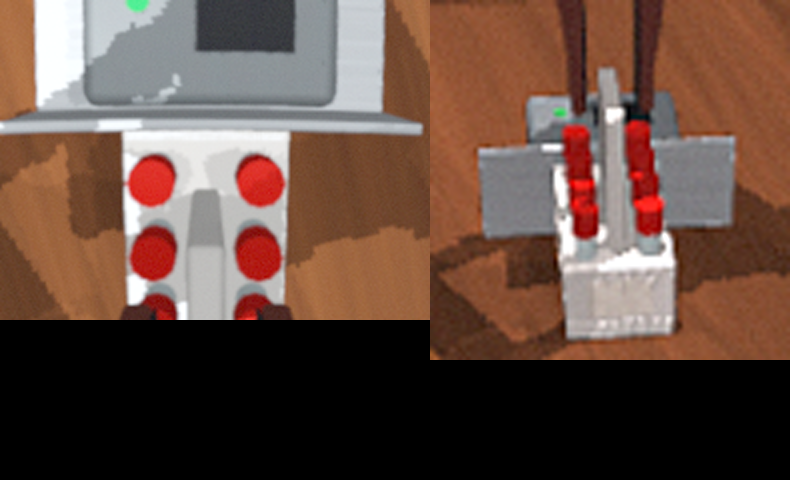

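The end is flush and centred within about 1.5 mm. I'll retreat straight up and then move off sideways to check from above.

Emit:
send_rows([
  {"translation": [-10, 0, 0], "roll": 0, "hand": -0.4},
  {"translation": [-40, 0, 0], "roll": 0, "hand": -0.4},
  {"translation": [-80, 0, 0], "roll": 0, "hand": -0.2},
  {"translation": [-110, 0, 30], "roll": 0, "hand": 0},
  {"translation": [-110, 0, 80], "roll": 0, "hand": 0},
  {"translation": [-110, 0, 140], "roll": 0, "hand": 0},
  {"translation": [-110, 0, 200], "roll": 0, "hand": 0},
  {"translation": [-110, 0, 250], "roll": 0, "hand": 0},
])

```text
time_s: 17.55
tcp_pos: [0.4962, -0.0296, 0.1974]
orientation: [0.431, 0.561, 0.43, -0.561]
force: [-0.2, 1.3, 0.2]
opening: 0.497
```

Emit:
send_rows([
  {"translation": [0, 0, 60], "roll": 0, "hand": 0},
  {"translation": [0, 0, 110], "roll": 0, "hand": 0},
  {"translation": [0, 0, 150], "roll": 0, "hand": 0},
  {"translation": [0, 0, 150], "roll": 0, "hand": 0},
  {"translation": [0, 0, 150], "roll": 0, "hand": 0},
])

```text
time_s: 18.18
tcp_pos: [0.4583, -0.1723, 0.1969]
orientation: [0.431, 0.561, 0.43, -0.561]
force: [-0.1, -0.3, -0.0]
opening: 0.498
```

```bash
python3 - <<'E'
from h import *
print(T()[0],r.get_obs()['force'])
b=r.snapshot('top')[120:220,75:205]
cv2.imwrite('pics/t8.png',cv2.resize(b,None,fx=6,fy=6,interpolation=cv2.INTER_CUBIC))
E
```

```text
[ 0.4582985  -0.17228388  0.19686087] [-0.11209125 -0.28424817 -0.04289764]
```

View pics/t8.png

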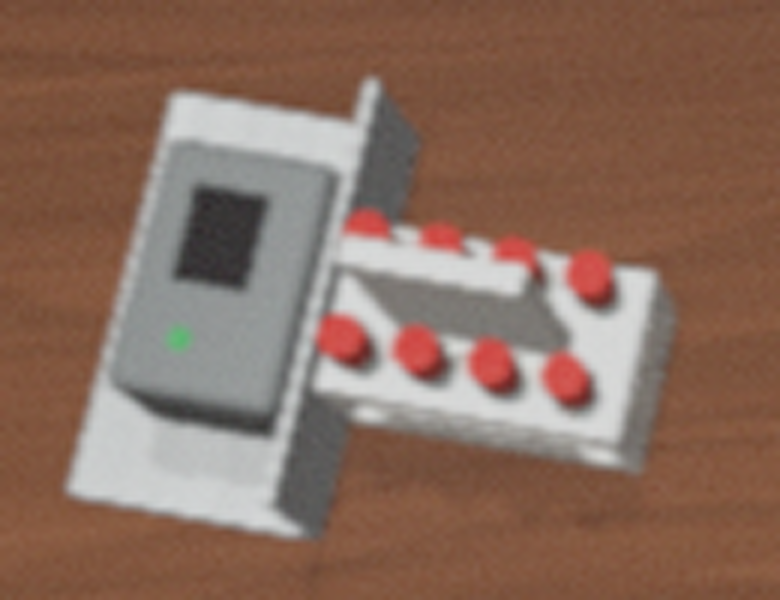

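```bash
python3 - <<'E'
from h import *
Q=lambda X,Y,z:pix2w('top',75+(X+.5)/6-.5,120+(Y+.5)/6-.5,z)[:2]
a,b=Q(640,471,0),Q(676,322,0); g=b-a; print(a,b,np.linalg.norm(g),np.degrees(np.arctan2(g[1],g[0])))
e0,e1=Q(420,137,0),Q(319,538,0); h=e0-e1; c=(e0+e1)/2; print(np.linalg.norm(h),np.degrees(np.arctan2(h[1],h[0])),c)
u=h/np.linalg.norm(h); n=np.array([-u[1],u[0]]); m=(a+b)/2-c; print('along n',m@n,'along u',m@u)
E
```

```text
[0.51817024 0.17017227] [0.57109753 0.15515002] 0.05501786890829033 -15.84543867554431
0.1490522778533719 -15.311513796310303 [0.57508916 0.26294601]
along n -0.10476741870548227 along u -0.002892332709250949
```

```bash
python3 -c "
from h import *
print(r.hand_in(), r.get_obs()['time_s'])"
```

```text
the job is handed in; nothing more can be done
the job is handed in; nothing more can be done
```

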